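# Post the used flux jar through the self-closing flap of the waste bin

## Robot

A 6-joint arm with a two-finger parallel gripper is mounted at the origin on a cart in front of the work surface, level with it; the furniture and walls round the work are solid. World frame = base frame: x ahead of the robot, y to its left, z up, the work surface at z = 0. Lengths are in m, angles in rad, forces in N, time in s.
With the tool pointing down it reaches from about 0.35 to 0.775 m from the base axis. Payload 7.3 kg.
Tool frame: the origin (TCP) lies midway between the tips of the shut fingers; the grasp point (between the pads) lies 19 mm behind it; z points along the fingers, y is the line along which they close (so a half turn about z gives the same grasp; the last joint's range is limited). The gripper opens to 92 mm and grips with 3 to 60 N. Pads are 19 mm wide; open, the fingers measure 130 mm over their backs; the gripper's body (75 mm by 190 mm) begins 47 mm behind the grasp point.
Start: joints at [-0.146, 0.342, 1.524, -0, 1.275, -0.146], TCP at [0.525, 0, 0.227] pointing down, gripper open.
Joint ranges: [-2.53, 2.53], [-0.77, 2.02], [0.04, 2.7], [-1, 4.14], [0.28, 2.66], [-3.11, 3.11]. Speed limits (rad/s): [2.57, 2.57, 3.14, 3.14, 3.14, 3.14].

## Interface

Orientations are given as [roll, pitch, yaw] about the fixed x, y, z axes, in that order (R = Rz(yaw) Ry(pitch) Rx(roll)).
In Python, from cell import monitor, vision, workorder gives the robot as it stands.
- The arm moves only by the tool move_arm, never from a script. Its argument "rows" is a list of rows, each a list of 5 numbers: the shift along the world's x, y, z in mm, then the turn about the world's z in rad, then the closure, from -1 (fully open) to 1 (shut). A call has 1 to 12 rows; each row shifts and turns the commanded pose from where the row before left it; what a row does not reach is not made up. A row lasts 1/10 s, in which the tool goes at most 50 mm and 8.59 degrees, less where a joint would pass 70% of its speed; a pose out of reach is approached as far as the arm can. A call is refused whole if a number of a shift passes 50 or a number of a turn 0.15, either way. A call with a gripper value outside its range is refused whole. The fingers move at their own pace and stop on an object; "newtons" is the grip in N (left out, the last holds). Time passes only in rows, so rows that do not move let the fingers close. It gives the time, the measured TCP pose, the force, the opening and the grip force at its end, in the units of the state.
- monitor.observe(): the state, without advancing time (a new reading comes with each control period).
- vision.read_camera(name): name is "scene" or "side" or "wrist"; returns the picture (480x640x3 uint8, red, green, blue); there is no depth.
- vision.get_calibration(name): a dict with "K" (3x3 intrinsics, pixels), "T" (4x4, takes a point from camera to world coordinates); the wrist camera has in their place "mount" (4x4, takes a point from camera to tool coordinates, whose origin is the TCP and whose axes are the flange's). Camera axes: x right, y up, looking along -z (the intrinsics and any distortion apply to the point x, -y, -z); pixel columns grow to the right and rows downward; lengths in m; the calibration is good to about 2 mm. A picture is of the moment at which its call begins: read the wrist's pose just before it. get_calibration takes no time and is no camera call.
- workorder.hand_in(): hands the job in; it is judged then, once.
The state is a dict: "time": time; "qpos": joint angles; "qvel": joint speeds; "joint_efforts": joint torques, N m; "tool_pos": TCP position; "tool_rot": TCP orientation; "contact_force": force on the tool from outside, world axes, zero at the start; "torque": the same for the moment, N m; "opening": finger opening in m; "grip_force": force on a finger pad.
Only numpy, scipy, OpenCV 4.12 (cv2) and the standard library are available. Lean on these libraries where they do the work, as an engineer would, in place of code of your own. Each camera call takes 0.05 s, during which the arm holds its last target. There are 200 camera calls.

## Task

Dispose of the used flux jar, the small one with the black lid, in the red waste bin: set it upright into the square throat on top, push it down through the sprung flap until it drops inside, and let the flap close again behind it. The throat may sit off the middle of the lid, so feel for it gently instead of forcing the jar or the fingers against the bin, and do not disturb the grease jar or the solder reel.

Things in the scene. Friction and masses are not known exactly. Their poses are not given: they have to be found in the camera images.
- flux_jar: Used flux jar, loose, standing upright on the desk: amber, black screw lid fixed on. Round, 45 mm in diameter all the way up, 42 mm high, 75 to 120 g. Origin at the centre of its underside, z up.
- bin: Red self-closing waste bin, fixed to the desk, 190 (x) x 170 (y) mm, its lid's top 170 mm high, empty inside, slippery. Origin at the centre of its underside, z up, x towards its back; turned up to 0.35 rad from the world's x. Its front (-x) has a yellow plate with a diamond. On the lid is a yellow flap unit, 84 (x) x 126 (y) x 12 mm, its top 182 mm above the desk.
- flap (a joint): Angle (rad) of the sprung steel flap under the throat, its top 18 mm below the unit's top: 0 level, 1.5 hanging down. 56 mm long, hinged 8 mm behind the throat's back edge. It carries the jar, which stands in the throat, 24 mm of it above the unit, till pushed: 4 to 6 N at first, then less. The jar tips off and drops when its top is 0 to 36 mm below the unit's top; the flap then shuts by itself.
- grease_jar: Bystander, loose: white jar with a red lid, 55 mm in diameter, 50 mm high. Origin at the centre of its underside.
- solder_reel: Bystander, loose: black and silver reel lying flat, 52 mm in diameter, 28 mm high. Origin at the centre of its underside.
- lid_middle (a point): Middle of the flap unit's range, 20 mm behind the bin's middle, level with the unit's top. The unit's square throat, 49 x 49 mm, 12 mm deep, sides along the bin's x and y, is centred here in the bin's x but -15 to +15 mm off along its y (clamped immovably in slots). That offset is not measured: see or feel it. Closed fingers fit in, up to 40 mm deep; fingers round the jar do not.

How it is judged:
By the outcome, as a careful person would: the job done as asked, in the order asked, and still so for the second after the job is handed in, with the robot touching nothing.
It also fails if it takes over 58 s, if anything falls off the work surface, if the arm or the gripper's body presses on something with over 40 N, if the wrist force passes 120 N, or if a joint passes its speed limit or range.

## Working session

There is one attempt and no reset: what is moved stays moved. The work goes in short steps, Python scripts to look and compute and a tool call to move; the robot and the scene stay as the last step left them, time stands still between calls to the robot, and variables do not carry over. Pictures are saved under pics/ and viewed, at most 10 in all, crops included, and the job is handed in when it is done.

Besides the shell and the picture viewer there is one more tool, called as a command line: name --pt "numbers of a row" for each row, then --argument value for the rest. move_arm: Moves the arm, as the interface text tells. Its arguments: {"type":"object","properties":{"rows":{"type":"array","items":{"type":"array","items":{"type":"number"}}},"newtons":{"type":"number"}},"required":["rows"]}

```bash
mkdir -p pics; cat > h.py <<'E'
import numpy as np, cv2
from cell import monitor, vision, workorder
from scipy.spatial.transform import Rotation as R
def snap(n,f):
    s=monitor.observe(); im=vision.read_camera(n); cv2.imwrite('pics/'+f,im[:,:,::-1]); return s,im
def cam(n,s=None):
    c=vision.get_calibration(n); 
    if n=='wrist':
        W=np.eye(4); W[:3,3]=s['tool_pos']; W[:3,:3]=R.from_euler('xyz',s['tool_rot']).as_matrix(); T=W@np.array(c['mount'])
    else: T=np.array(c['T'])
    d=c.get('dist',c.get('distortion'))
    return np.array(c['K']),T,d
def onplane(K,T,d,uv,z):
    p=cv2.undistortPoints(np.array([[uv]],float),K,None if d is None else np.array(d,float))[0,0]
    r=T[:3,:3]@np.array([p[0],-p[1],-1.]); o=T[:3,3]; return o+r*(z-o[2])/r[2]
E
python3 - <<'E'
from h import *
for n in['scene','side','wrist']:
    s,im=snap(n,n+'0.png'); c=vision.get_calibration(n); print(n,c.keys(),np.round(cam(n,s)[1],3).tolist(),c['K'])
print(s)
a=[cv2.imread(f'pics/{n}0.png') for n in['scene','side','wrist']]
E
```

```text
scene dict_keys(['K', 'T']) [[-0.88, 0.261, -0.397, 0.093], [-0.475, -0.439, 0.763, 0.946], [0.025, 0.86, 0.51, 0.712], [0.0, 0.0, 0.0, 1.0]] [[589.78915074   0.         318.91149646]
 [  0.         589.78915074 235.08611847]
 [  0.           0.           1.        ]]
side dict_keys(['K', 'T']) [[-0.9, 0.26, -0.35, 0.157], [-0.435, -0.501, 0.748, 0.904], [0.02, 0.826, 0.564, 0.709], [0.0, 0.0, 0.0, 1.0]] [[522.74370213   0.         317.39283769]
 [  0.         522.74370213 242.85356235]
 [  0.           0.           1.        ]]
wrist dict_keys(['K', 'mount']) [[1.0, 0.001, 0.001, 0.525], [-0.001, 0.956, 0.295, 0.081], [-0.001, -0.295, 0.956, 0.385], [0.0, 0.0, 0.0, 1.0]] [[416.93151426   0.         315.21452488]
 [  0.         416.93151426 239.7236132 ]
 [  0.           0.           1.        ]]
{'time': 0.1, 'qpos': array([-1.46028074e-01,  3.42663029e-01,  1.52489963e+00, -3.55381596e-05,
        1.27540651e+00, -1.46005769e-01]), 'qvel': array([ 0.00049176, -0.00145553, -0.00190608, -0.00022132,  0.00034432,
       -0.00074535]), 'joint_efforts': array([ 1.49919495e-03, -4.32001984e+01, -2.44694173e+01,  7.19219679e-02,
        5.25739230e-02, -9.79429342e-05]), 'tool_pos': array([5.24643199e-01, 4.90653135e-05, 2.26116911e-01]), 'tool_rot': array([-3.14022584e+00, -1.66643360e-04,  1.57078428e+00]), 'contact_force': array([-0.40685344, -0.56588197,  0.12944418]), 'torque': array([0.04623181, 0.03386762, 0.00772848]), 'grip_force': 0.0, 'opening': 0.09197606723991919}
```

View pics/scene0.png

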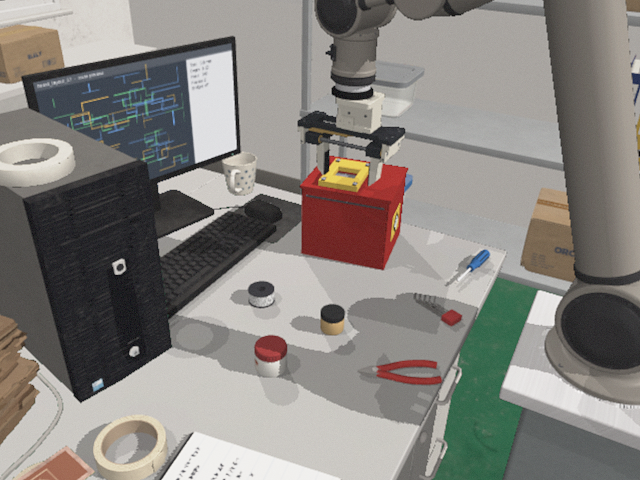

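View pics/wrist0.png

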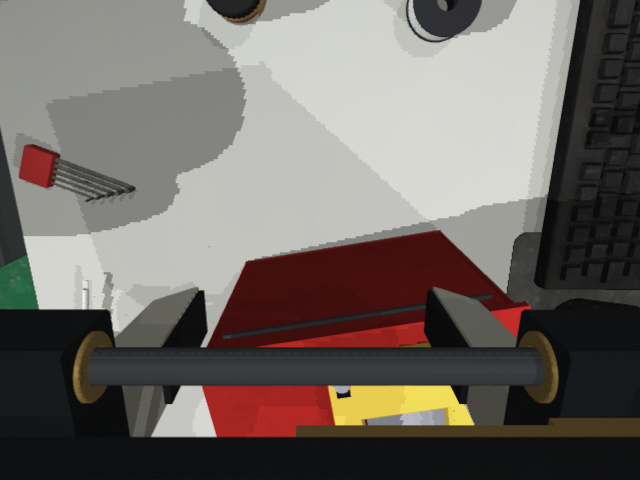

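```bash
python3 - <<'E'
from h import *
a=cv2.imread('pics/scene0.png');K,T,d=cam('scene')
hsv=cv2.cvtColor(a,cv2.COLOR_BGR2HSV)
def blob(m,box):
    x0,y0,x1,y1=box; mm=np.zeros_like(m); mm[y0:y1,x0:x1]=m[y0:y1,x0:x1]
    ys,xs=np.nonzero(mm); return (xs.min()+xs.max())/2,(ys.min()),ys.max(),np.ptp(xs),len(xs)
blk=(hsv[...,2]<75).astype(np.uint8)
print(blob(blk,(312,295,352,322)))
for n,uv,z in[('flux',(332,312),.042),('grease',(270.5,347),.05),('reel',(261,289),.028)]: print(n,onplane(K,T,d,uv,z))
c=a[150:270,280:430]; cv2.imwrite('pics/c1.png',cv2.resize(c,None,fx=5,fy=5,interpolation=cv2.INTER_CUBIC))
E
```

```text
(np.float64(332.0), np.int64(305), np.int64(321), np.int64(22), 338)
flux [0.4630176  0.17353481 0.042     ]
grease [0.50430308 0.31743807 0.05      ]
reel [0.6246722  0.16304645 0.028     ]
```

View pics/c1.png

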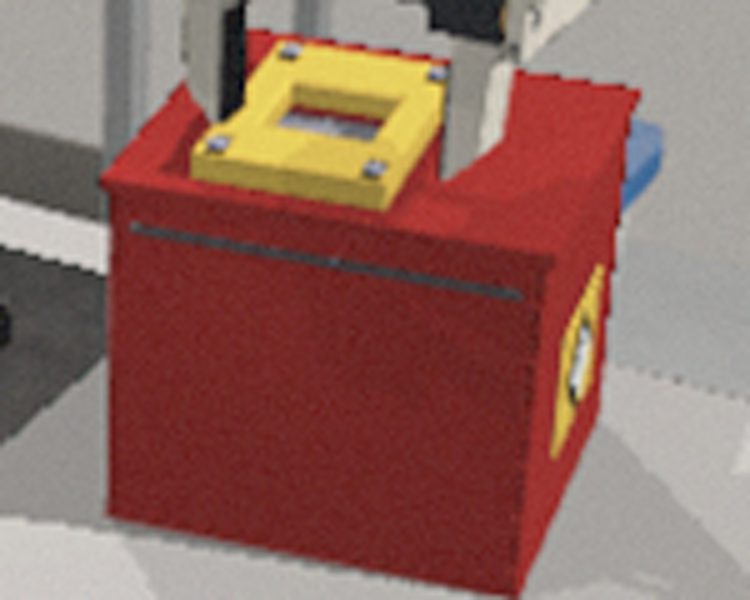

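move_arm --pt "-20 30 0 0 -1" --pt "-20 30 0 0 -1" --pt "-20 30 0 0 -1" --pt "0 0 0 0 -1" --pt "0 0 0 0 -1"

```text
time: 0.65
tool_pos: [0.4649, 0.0904, 0.2269]
tool_rot: [3.141, 0.0, 1.573]
contact_force: [-0.3, -0.0, -0.3]
opening: 0.092
grip_force: 0.0
```

```bash
python3 - <<'E'
from h import *
s,w=snap('wrist','w1.png'); print(s['tool_pos'],s['tool_rot'],s['time'])
s2,a=snap('scene','s1.png'); s3,b=snap('side','d1.png')
def crop(im,box,f): x0,y0,x1,y1=box; return cv2.resize(im[y0:y1,x0:x1,::-1],None,fx=f,fy=f,interpolation=cv2.INTER_CUBIC)
cv2.imwrite('pics/c2.png',cv2.resize(w[:,:,::-1],(600,450)))
K,T,d=cam('side')
p=T[:3,:3].T@(np.array([.6,-.05,.18])-T[:3,3]); q=K@np.array([p[0],-p[1],-p[2]]);q/=q[2];print(q)
u,v=int(q[0]),int(q[1])
cv2.imwrite('pics/c3.png',np.vstack([crop(a,(290,140,430,230),4),crop(b,(u-70,v-30,u+70,v+30),4)][:2]))
E
```

```text
[0.46494597 0.09035035 0.22687012] [3.14105619e+00 3.45672188e-04 1.57253992e+00] 0.65
[320.28438419 172.87815843   1.        ]
```

View pics/w1.png

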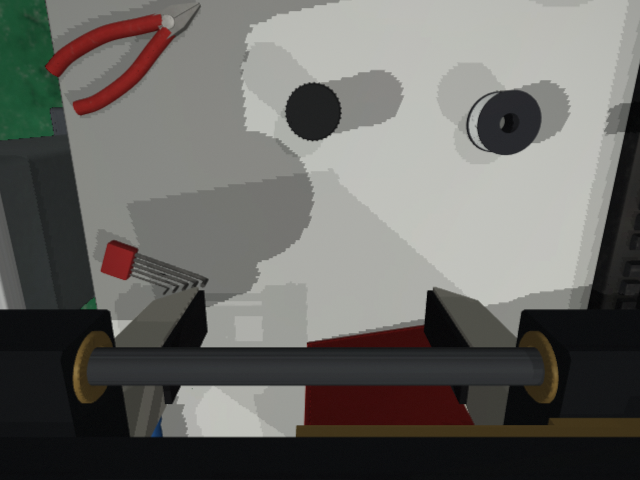

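View pics/c3.png

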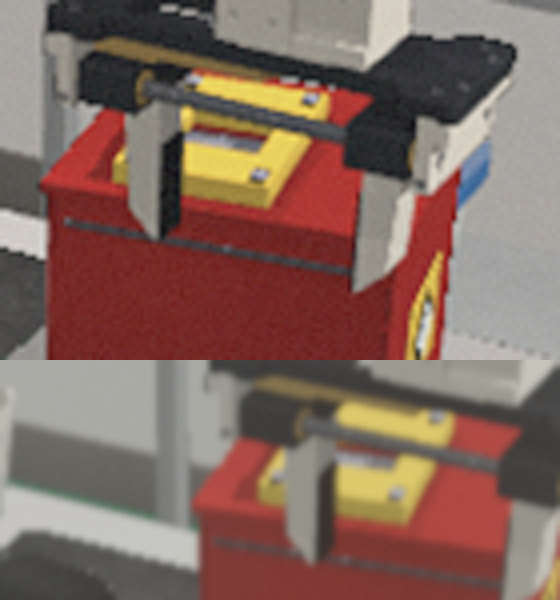

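```bash
python3 - <<'E'
from h import *
w=cv2.imread('pics/w1.png')
m=(w.max(2)<60).astype(np.uint8); m[200:]=0; m[:,:270]=0;m[:,400:]=0
c=max(cv2.findContours(m,0,2)[0],key=cv2.contourArea); (e,ax,_)=cv2.fitEllipse(c); print(e,ax)
s=dict(tool_pos=[0.46494597,0.09035035,0.22687012],tool_rot=[3.14105619,3.45672188e-04,1.57253992])
K,T,d=cam('wrist',s)
print(onplane(K,T,d,e,.042), onplane(K,T,d,(e[0]+ax[0]/2,e[1]),.042)-onplane(K,T,d,(e[0]-ax[0]/2,e[1]),.042))
E
```

```text
(312.9188537597656, 111.26092529296875) (54.01681137084961, 56.248382568359375)
[0.46318167 0.17110185 0.042     ] [4.24977256e-02 2.42500119e-05 0.00000000e+00]
```

move_arm --pt "-2 42 0 0 -1" --pt "0 40 0 0 -1" --pt "0 0 -45 0 -1" --pt "0 0 -45 0 -1" --pt "0 0 -45 0 -1" --pt "0 0 -40 0 -1" --pt "0 0 -30 0 -1" --pt "0 0 0 0 -1" --pt "0 0 0 0 -1" --newtons 15

```text
time: 1.7
tool_pos: [0.4636, 0.1715, 0.0219]
tool_rot: [-3.141, 0.0, 1.57]
contact_force: [0.3, -1.1, 0.4]
opening: 0.0921
grip_force: 0.0
```

```bash
python3 - <<'E'
from h import *
s2,a=snap('scene','s2.png'); s3,b=snap('side','d2.png')
cv2.imwrite('pics/c4.png',cv2.resize(a[150:270,280:440,::-1],None,fx=5,fy=5,interpolation=cv2.INTER_CUBIC))
cv2.imwrite('pics/c5.png',cv2.resize(b[130:250,260:420,::-1],None,fx=5,fy=5,interpolation=cv2.INTER_CUBIC))
E
```

```text
(no output)
```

View pics/c4.png

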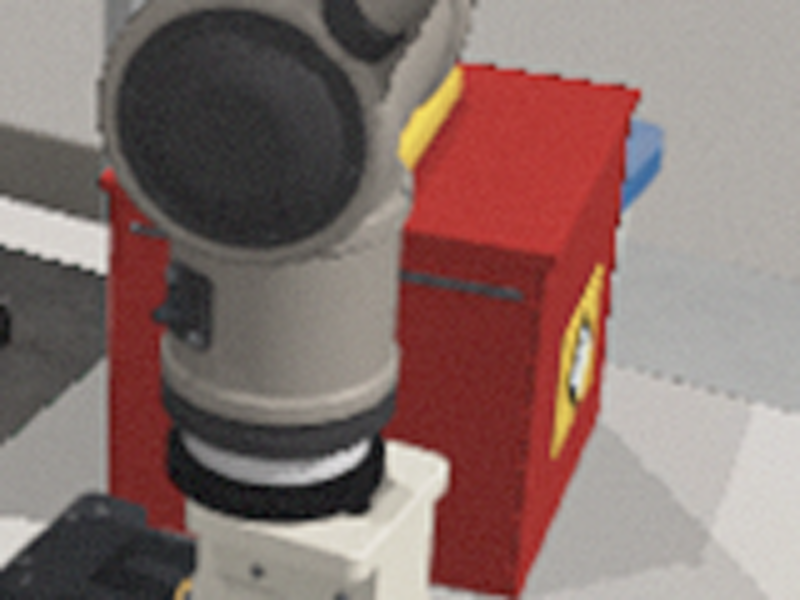

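View pics/c5.png

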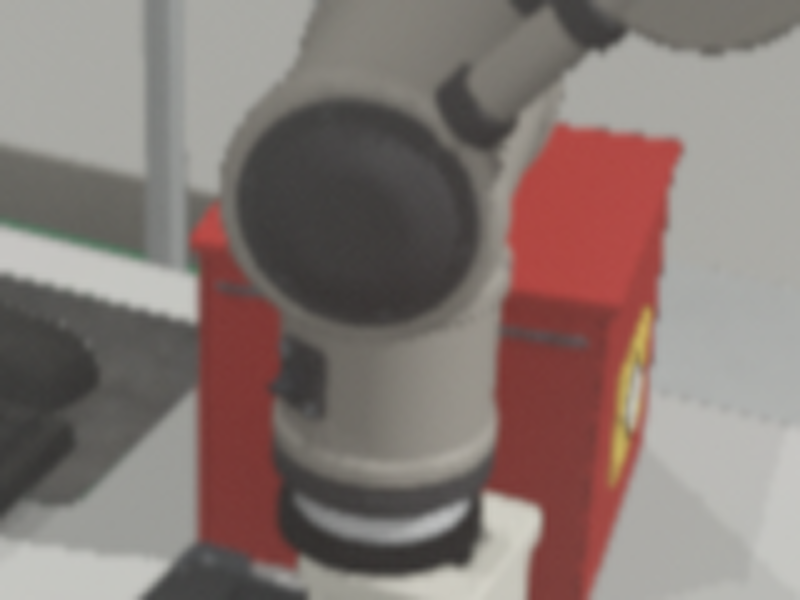

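move_arm --pt "0 0 0 0 0.3" --pt "0 0 0 0 0.6" --pt "0 0 0 0 0.6" --pt "0 0 0 0 0.6" --pt "0 0 0 0 0.6" --pt "0 0 0 0 0.6" --newtons 15

```text
time: 2.4
tool_pos: [0.463, 0.1721, 0.0218]
tool_rot: [3.141, 0.0, 1.571]
contact_force: [0.5, -0.4, -0.1]
opening: 0.0483
grip_force: 0.0
```

```bash
python3 - <<'E'
from h import *
K,T,d=cam('scene')
def P(u,v,z): return onplane(K,T,d,(280+(u+.5)/5-.5,150+(v+.5)/5-.5),z)[:2]
for n,z,pts in [('lid',.17,[(105,182),(555,258),(638,95)]),('unit',.182,[(193,152),(280,42),(447,70),(383,183)]),('throat',.182,[(297,85),(405,97),(375,143),(268,132)])]:
    q=np.array([P(*p,z) for p in pts]); print(n,q.round(4).tolist(),'mean',q.mean(0).round(4))
    e=np.diff(np.vstack([q,q[:1]]),axis=0); print(np.linalg.norm(e,axis=1).round(4),np.degrees(np.arctan2(e[:,1],e[:,0])).round(1))
E
```

```text
lid [[0.6434, -0.0229], [0.4542, -0.0565], [0.4832, -0.2243]] mean [ 0.5269 -0.1012]
[0.1921 0.1703 0.2574] [-169.9  -80.2   51.5]
unit [[0.614, -0.0453], [0.6354, -0.1678], [0.5576, -0.179], [0.533, -0.06]] mean [ 0.585 -0.113]
[0.1243 0.0786 0.1215 0.0823] [ -80.1 -171.8  101.7   10.3]
throat [[0.6075, -0.1293], [0.5614, -0.1427], [0.5524, -0.0932], [0.5961, -0.0793]] mean [ 0.5794 -0.1111]
[0.048  0.0503 0.0459 0.0513] [-163.9  100.3   17.6  -77.2]
```

move_arm --pt "0 0 0 0 0.8" --pt "0 0 0 0 0.8" --pt "0 0 0 0 0.8" --pt "0 0 0 0 0.8" --newtons 15

```text
time: 2.8
tool_pos: [0.463, 0.172, 0.0217]
tool_rot: [-3.142, 0.0, 1.571]
contact_force: [-0.8, 0.3, 0.8]
opening: 0.0436
grip_force: 15.0
```

move_arm --pt "0 0 30 0 0.8" --pt "0 0 42 0 0.8" --pt "0 0 42 0 0.8" --pt "0 0 42 0 0.8" --pt "0 0 42 0 0.8" --pt "0 0 40 0 0.8" --pt "0 0 0 0 0.8" --pt "0 0 0 0 0.8"

```text
time: 3.6
tool_pos: [0.463, 0.172, 0.26]
tool_rot: [3.14, -0.0, 1.571]
contact_force: [-0.8, -0.7, -1.5]
opening: 0.0433
grip_force: 15.0
```

move_arm --pt "0 -30 0 -0.14 0.8" --pt "0 -30 0 -0.14 0.8" --pt "0 -30 0 -0.14 0.8" --pt "0 -30 0 -0.14 0.8" --pt "0 -30 0 -0.14 0.8" --pt "0 -30 0 -0.14 0.8" --pt "0 -30 0 -0.14 0.8" --pt "0 -30 0 -0.14 0.8" --pt "0 -30 0 -0.14 0.8" --pt "0 -30 0 -0.14 0.8" --pt "0 0 0 0 0.8" --pt "0 0 0 0 0.8"

```text
time: 4.8
tool_pos: [0.4621, -0.128, 0.2579]
tool_rot: [-3.139, 0.003, 0.171]
contact_force: [-0.5, 1.3, -1.7]
opening: 0.0436
grip_force: 15.0
```

```bash
python3 - <<'E'
from h import *
s,w=snap('wrist','w2.png'); print(s['tool_pos'],s['tool_rot'],s['opening'],s['grip_force']); np.save('s2.npy',np.r_[s['tool_pos'],s['tool_rot']])
E
```

```text
[ 0.46214002 -0.12797908  0.25787713] [-3.13918409  0.003149    0.17062117] 0.04359002683768119 15.000135451555252
```

View pics/w2.png

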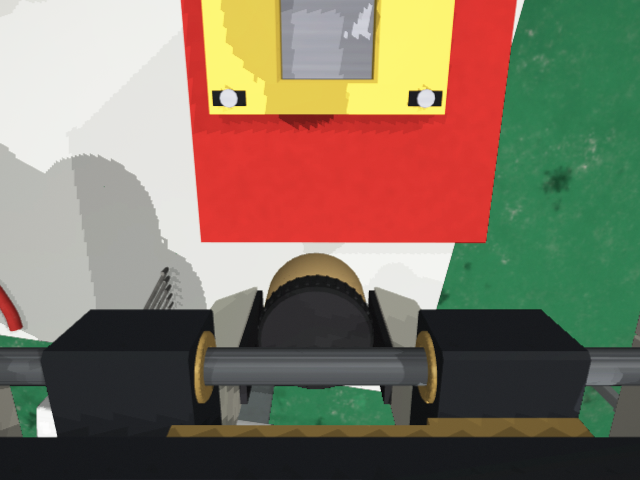

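```bash
python3 - <<'E'
from h import *
w=cv2.imread('pics/w2.png'); v=np.load('s2.npy'); K,T,d=cam('wrist',dict(tool_pos=v[:3],tool_rot=v[3:]))
for r in(30,60): 
    for c0,c1 in((200,216),(272,286),(368,382),(444,458)): print(r,c0,w[r,c0:c1].tolist())
print('col330',w[74:88,330].tolist())
P=lambda u,vv,z=.182:onplane(K,T,d,(u,vv),z)[:2]
for n,pp in dict(unitfront=[(209,114),(445,114)],lidfront=[(201,242),(487,242)]).items():
    z=.182 if n[0]=='u' else .17; a,b=P(*pp[0],z),P(*pp[1],z); print(n,a,b,np.linalg.norm(a-b),np.degrees(np.arctan2(*(a-b)[::-1]))-90, (a+b)/2)
E
```

```text
30 200 [[45, 48, 204], [46, 49, 204], [47, 58, 207], [73, 162, 236], [115, 244, 253], [119, 247, 253], [118, 247, 253], [118, 247, 253], [118, 247, 253], [119, 247, 253], [118, 247, 253], [119, 247, 253], [119, 247, 253], [118, 247, 253], [118, 247, 253], [118, 247, 253]]
30 272 [[84, 208, 230], [84, 207, 231], [84, 206, 230], [78, 196, 223], [68, 178, 207], [68, 177, 206], [67, 175, 204], [59, 159, 187], [59, 123, 142], [111, 132, 140], [159, 151, 151], [160, 152, 151], [158, 151, 150], [159, 152, 151]]
30 368 [[151, 145, 144], [152, 145, 144], [152, 145, 143], [153, 146, 144], [138, 138, 139], [77, 110, 119], [33, 89, 106], [42, 113, 133], [62, 165, 192], [78, 200, 228], [79, 200, 228], [86, 215, 237], [107, 240, 251], [117, 246, 253]]
30 444 [[115, 245, 253], [114, 245, 253], [115, 245, 253], [115, 245, 253], [115, 245, 253], [115, 245, 253], [115, 245, 253], [103, 234, 251], [64, 121, 233], [50, 54, 221], [50, 54, 220], [49, 53, 220], [50, 54, 221], [49, 54, 221]]
60 200 [[46, 49, 206], [46, 50, 206], [46, 50, 206], [45, 49, 206], [48, 56, 208], [69, 147, 233], [109, 239, 252], [
[... 642 characters left out ...]
6, 253], [115, 246, 253], [114, 245, 253], [115, 246, 253], [110, 241, 253], [85, 193, 246], [49, 54, 220], [49, 54, 219], [49, 53, 219], [49, 53, 219], [49, 53, 219], [48, 53, 219], [49, 54, 219], [49, 54, 219]]
col330 [[176, 167, 165], [176, 168, 167], [178, 168, 169], [180, 172, 170], [150, 143, 142], [92, 147, 163], [78, 193, 221], [79, 202, 229], [80, 202, 229], [81, 205, 230], [81, 204, 230], [82, 204, 230], [82, 204, 230], [81, 203, 230]]
unitfront [ 0.52961045 -0.05721635] [ 0.55099816 -0.18221848] 0.12681863343552857 9.709222808180414 [ 0.5403043  -0.11971741]
lidfront [ 0.45237845 -0.0565721 ] [ 0.48232953 -0.23102636] 0.17700665154516634 9.741818958801446 [ 0.46735399 -0.14379923]
```

move_arm --pt "30 5 0 0 0.8" --pt "40 5 0 0 0.8" --pt "40 5 0 0 0.8" --pt "10 0 0 0 0.8" --pt "0 0 -20 0 0.8" --pt "0 0 -20 0 0.8" --pt "0 0 -10 0 0.8" --pt "0 0 0 0 0.8" --pt "0 0 0 0 0.8" --pt "0 0 0 0 0.8"

```text
time: 5.85
tool_pos: [0.5835, -0.113, 0.2109]
tool_rot: [3.141, -0.002, 0.171]
contact_force: [0.4, 0.1, -1.2]
opening: 0.0435
grip_force: 15.0
```

move_arm --pt "-2 0 0 0 0.8" --pt "0 0 -3 0 0.8" --pt "0 0 -3 0 0.8" --pt "0 0 -2 0 0.8" --pt "0 0 -1 0 0.8" --pt "0 0 0 0 0.8"

```text
time: 6.45
tool_pos: [0.5811, -0.113, 0.2005]
tool_rot: [3.142, -0.0, 0.171]
contact_force: [1.1, 0.6, -1.2]
opening: 0.0435
grip_force: 15.0
```

move_arm --pt "0 0 -2 0 0.8" --pt "0 0 -2 0 0.8" --pt "0 0 0 0 0.8"

```text
time: 6.75
tool_pos: [0.5811, -0.1129, 0.1965]
tool_rot: [3.142, -0.0, 0.171]
contact_force: [2.3, 0.2, -1.9]
opening: 0.0435
grip_force: 15.0
```

move_arm --pt "1 0 -2 0 0.8" --pt "0 0 -2 0 0.8" --pt "0 0 -1 0 0.8" --pt "0 0 0 0 0.8"

```text
time: 7.15
tool_pos: [0.5818, -0.113, 0.1914]
tool_rot: [-3.141, 0.001, 0.171]
contact_force: [-0.1, -0.8, -1.2]
opening: 0.0433
grip_force: 15.0
```

move_arm --pt "0 0 -2 0 0.8" --pt "0 0 -2 0 0.8" --pt "0 0 -1 0 0.8" --pt "0 0 0 0 0.8"

```text
time: 7.55
tool_pos: [0.5819, -0.1129, 0.1865]
tool_rot: [-3.141, 0.0, 0.171]
contact_force: [-0.0, 0.1, -0.9]
opening: 0.0437
grip_force: 15.0
```

Just above the flap; release gently.

move_arm --pt "0 0 0 0 0" --pt "0 0 0 0 -0.3" --pt "0 0 0 0 -0.6" --pt "0 0 0 0 -0.6" --pt "0 0 0 0 -0.6" --pt "0 0 0 0 -0.6"

```text
time: 8.15
tool_pos: [0.582, -0.113, 0.1868]
tool_rot: [3.141, -0.0, 0.171]
contact_force: [-0.7, 0.5, 0.1]
opening: 0.0727
grip_force: 0.0
```

move_arm --pt "0 0 15 0 -0.6" --pt "0 0 35 0 -0.6" --pt "0 0 20 0 0" --pt "-40 -7 0 0 1" --pt "-50 -8 0 0 1" --pt "-10 -2 0 0 1" --pt "0 0 0 0 1" --pt "0 0 0 0 1" --pt "0 0 0 0 1"

```text
time: 9.05
tool_pos: [0.484, -0.1299, 0.2568]
tool_rot: [3.141, -0.001, 0.171]
contact_force: [-0.6, -1.2, 0.8]
opening: 0.0222
grip_force: 0.0
```

```bash
python3 - <<'E'
from h import *
s,w=snap('wrist','w3.png'); print(s['tool_pos'],s['tool_rot'],s['opening']); np.save('s3.npy',np.r_[s['tool_pos'],s['tool_rot']])
E
```

```text
[ 0.48396557 -0.1299333   0.25678136] [ 3.14116020e+00 -8.48911908e-04  1.71215243e-01] 0.022174990563279973
```

View pics/w3.png

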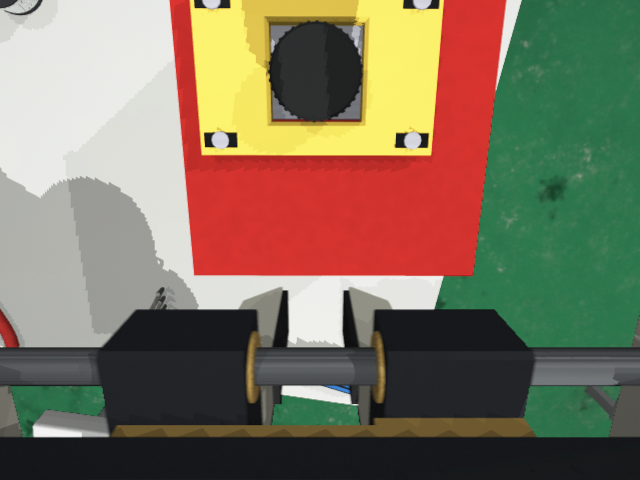

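move_arm --pt "30 5 0 0 1" --pt "40 7 0 0 1" --pt "28 5 0 0 1" --pt "0 0 -20 0 1" --pt "0 0 -15 0 1" --pt "0 0 0 0 1" --pt "0 0 0 0 1"

```text
time: 9.8
tool_pos: [0.5812, -0.1127, 0.2216]
tool_rot: [-3.141, 0.0, 0.171]
contact_force: [0.2, 0.5, 0.4]
opening: 0.0008
grip_force: 0.0
```

move_arm --pt "0 0 -5 0 1" --pt "0 0 -5 0 1" --pt "0 0 -4 0 1" --pt "0 0 -3 0 1" --pt "0 0 -3 0 1" --pt "0 0 -3 0 1"

```text
time: 10.4
tool_pos: [0.5807, -0.1131, 0.1992]
tool_rot: [3.141, -0.001, 0.171]
contact_force: [-1.7, 0.5, 4.5]
opening: 0.0005
grip_force: 2.3
```

move_arm --pt "0 0 -4 0 1" --pt "0 0 -4 0 1" --pt "0 0 -4 0 1" --pt "0 0 -4 0 1"

```text
time: 10.8
tool_pos: [0.5806, -0.1128, 0.1822]
tool_rot: [-3.142, 0.0, 0.171]
contact_force: [0.3, -0.2, 1.7]
opening: 0.0007
grip_force: 0.9
```

move_arm --pt "0 0 -4 0 1" --pt "0 0 -4 0 1" --pt "0 0 -4 0 1"

```text
time: 11.1
tool_pos: [0.5805, -0.1128, 0.17]
tool_rot: [-3.141, 0.001, 0.171]
contact_force: [0.3, 0.4, -0.5]
opening: 0.0003
grip_force: 0.0
```

move_arm --pt "0 0 -4 0 1" --pt "0 0 -4 0 1" --pt "0 0 -4 0 1"

```text
time: 11.4
tool_pos: [0.5809, -0.1129, 0.1588]
tool_rot: [3.141, -0.001, 0.171]
contact_force: [0.5, 0.7, 4.1]
opening: 0.0004
grip_force: 1.4
```

move_arm --pt "0 0 -4 0 1" --pt "0 0 -4 0 1" --pt "0 0 -4 0 1" --pt "0 0 0 0 1" --pt "0 0 0 0 1"

```text
time: 11.9
tool_pos: [0.5801, -0.1129, 0.1463]
tool_rot: [-3.141, 0.001, 0.171]
contact_force: [-1.4, -0.0, 1.0]
opening: 0.0003
grip_force: 0.9
```

move_arm --pt "0 0 15 0 1" --pt "0 0 30 0 1" --pt "0 0 40 0 1" --pt "0 0 30 0 1" --pt "-40 -7 0 0 1" --pt "-50 -8 0 0 1" --pt "-20 -2 0 0 1" --pt "0 0 0 0 1" --pt "0 0 0 0 1" --pt "0 0 0 0 1"

```text
time: 12.9
tool_pos: [0.4724, -0.1298, 0.2617]
tool_rot: [3.141, -0.001, 0.171]
contact_force: [0.2, 0.0, -0.1]
opening: 0.0007
grip_force: 0.0
```

```bash
python3 - <<'E'
from h import *
s,w=snap('wrist','w4.png'); s2,a=snap('scene','s4.png'); print(s['tool_pos'],s['time'])
cv2.imwrite('pics/c6.png',np.hstack([cv2.resize(w[:,:,::-1],(400,300)),cv2.resize(a[:,:,::-1],(400,300))]))
E
```

```text
[ 0.47238011 -0.12978691  0.2616974 ] 12.9
```

View pics/c6.png

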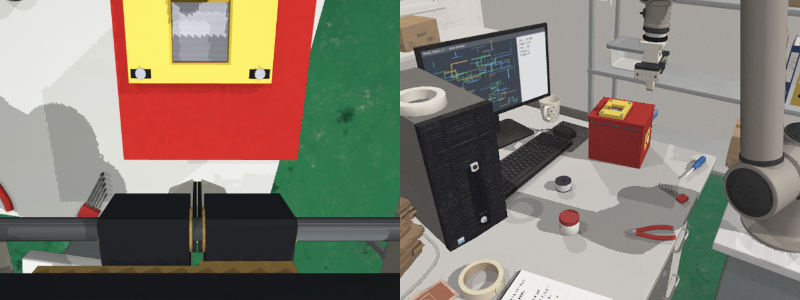

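The throat at about (200,30) shows the flap shut and no jar. In the scene half, the grease jar (569,222) and the reel (563,184) look undisturbed.

```bash
python3 -c "
from h import *
print(workorder.hand_in())"
```

```text
the job is handed in; nothing more can be done
None
```

The flux jar went down through the flap and dropped into the bin, the flap closed behind it, the grease jar and solder reel look undisturbed, and I handed the job in at about 13 s.

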